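# Shut and lock the sandwich press

## Robot

A 6-joint arm with a two-finger parallel gripper is mounted at the origin on a cart in front of the work surface, level with it; the furniture and walls round the work are solid. World frame = base frame: x ahead of the robot, y to its left, z up, the work surface at z = 0. Lengths are in mm, angles in degrees, forces in N, time in s.
With the tool pointing down it reaches from about 300 to 850 mm from the base axis. Payload 4.2 kg.
Tool frame: the origin (TCP) lies midway between the tips of the shut fingers; the grasp point (between the pads) lies 19 mm behind it; z points along the fingers, y is the line along which they close (so a half turn about z gives the same grasp; the last joint's range is limited). The gripper opens to 91 mm and grips with 3 to 60 N. Pads are 32 mm wide; open, the fingers measure 118 mm over their backs; the gripper's body (76 mm by 178 mm) begins 60 mm behind the grasp point.
Start: joints at [-1.146, 18.312, 89.639, -0, 72.044, -1.146], TCP at [575.016, 0, 213.976] pointing down, gripper open.
Joint ranges: [-177.97, 177.97], [-48.28, 115.42], [12.27, 149.76], [-77.06, 257.06], [2.81, 150.46], [-146.56, 146.56]. Speed limits (degrees/s): [147.25, 147.25, 180, 180, 180, 180].

## Interface

Orientations are given as [roll, pitch, yaw] about the fixed x, y, z axes, in that order (R = Rz(yaw) Ry(pitch) Rx(roll)).
In Python, from workcell import env gives the robot as it stands.
- The arm moves only by the shell command python3 -m jog 'ROWS' [FORCE]. ROWS is a JSON object of lists of equal length, an entry for each row: "jaw": the finger opening in mm, from 0 to 91.2; "slide": the shift along the tool's x, y, z in units of 30 mm (1.0 is 30 mm), a list of three; "spin": the turn about the tool's z in units of 8 degrees (1.0 is 8 degrees). In form: {"jaw": [jaw, ...], "slide": [[dx, dy, dz], ...], "spin": [spin, ...]}. A call has 1 to 10 rows; each row shifts and turns the commanded pose from where the row before left it, along the tool's axes as they then stand; what a row does not reach is not made up. A row lasts 1/10 s, in which the tool goes at most 50 mm and 8.59 degrees, less where a joint would pass 70% of its speed; a pose out of reach is approached as far as the arm can. A call is refused whole if a number of a shift passes 1 or a number of a turn 1, either way. A call with a gripper value outside its range is refused whole. The fingers move at their own pace and stop on an object; FORCE is the grip in N (left out, the last holds). Time passes only in rows, so rows that do not move let the fingers close. It gives the time, the measured TCP pose, the force, the opening and the grip force at its end, in the units of the state.
- env.state(): the state, without advancing time (a new reading comes with each control period).
- env.grab_frame(name): name is "scene" or "side" or "wrist"; returns the picture (480x640x3 uint8, red, green, blue); there is no depth.
- env.camera_model(name): a dict with "fx", "fy", "cx", "cy" (pixels), "D" ([k1, k2, p1, p2, k3] as OpenCV has them; the pictures are not rectified), "camera_from_world" (4x4, takes a point from world to camera coordinates). Camera axes: x right, y up, looking along -z (the intrinsics and any distortion apply to the point x, -y, -z); pixel columns grow to the right and rows downward; lengths in mm; the calibration is good to about 2 mm. A picture is of the moment at which its call begins: read the wrist's pose just before it. camera_model takes no time and is no camera call; for the wrist camera it gives the pose at the moment of the call.
- env.job_done(): hands the job in; it is judged then, once.
The state is a dict: "time_s": time; "qpos": joint angles; "qvel": joint speeds; "effort": joint torques, N m; "ee_pos": TCP position; "ee_rot": TCP orientation; "force": force on the tool from outside, world axes, zero at the start; "torque": the same for the moment, N m; "gripper_width": finger opening in mm; "gripper_force": force on a finger pad.
Only numpy, scipy, OpenCV 4.12 (cv2) and the standard library are available. Lean on these libraries where they do the work, as an engineer would, in place of code of your own. Each camera call takes 0.05 s, during which the arm holds its last target. There are 200 camera calls.

## Task

The sandwich press has cooled and is to be put away locked. Push its sprung lid down by the front handle until it lies level and the rubber bumper under it gives a little, and while you keep pressing slide the lock on the handle to the right, all the way home under the keeper, so that the lid stays shut when you let go. Press firmly, but not with more than about 27 N or the bumper is crushed; if the lock meets the keeper press a little harder, do not force it sideways (30 N at most). Leave the two jars and the cup beside it where they stand.

Things in the scene. Friction and masses are not known exactly. Their poses are not given: they have to be found in the camera images.
- sandwich_press: electric sandwich press, black base 220 deep x 270 wide x 56 high, its front towards the robot, fixed to the worktop. Origin under the centre of the base, on the worktop; x points from its front to its back, y to its left (seen from the robot), z up. A steel keeper is screwed to the middle of the base's front. A grey rubber bumper strip runs along the top of the base's front edge.
- lid_hinge (a point): middle of the lid's hinge axis at the back of the press, 118 behind the origin and 75 above the worktop; the axis runs along the press's y
- lid (a joint): lid angle in rad: 0 when it lies level and just meets the bumper, positive when open (starts near 0.6, front edge up), slightly negative when the bumper is squeezed. The hinge spring pushes it open: about 2 N downward at the handle holds it at 0.5 rad, 6 to 9 N holds it level. Below level the bumper adds about 7 N per mm at the handle (1 mm there = 0.004 rad).
- lock_knob (a point): top centre of the lock's knob, a grey ribbed block 24 (x) x 14 (y) x 26 high standing on the lid's front handle, a flat black ledge 56 deep x 160 wide whose top lies 26.5 below this point. With the lid level the handle's top is 94 above the worktop; at the knob it is 252 in front of the hinge axis and 19 above it, and turns about that axis with the lid.
- lock (a joint): travel of the lock in m: 0 open, 0.02 home. The knob slides to the press's right (-y), friction 1 to 2 N, with a tongue below the handle that goes under the keeper. The tongue clears only after the lid is pressed 1 to 1.8 mm (at the handle) past level, each time different as the keeper is set by hand: 13 to 21 N there. Otherwise it stops dead at 4 mm travel.
- keeper: steel strike plate with a lug, screwed through slots to the middle of the press's front, set up to 0.8 mm higher or lower each time. The lug is 28 deep (x) x 26 wide (y) x 10 high; origin at the centre of its underside, axes as the press. With the lid level the tongue's top is 37 above the worktop: 1 to 1.8 too high to pass under it. Shoving the tongue at its side with over 30 N jams it.
- mustard_jar: glass jar with a red lid, 62 across x 86 high, loose, right of the press; origin under its centre
- coffee_cup: small white cup with a handle, 62 x 92 x 51 high, loose, right of the press's front; origin under its centre
- sugar_jar: glass jar with a pale metal lid, 64 across x 90 high, loose, left of the press; origin under its centre

How it is judged (in metres and radians):
On the way, in this order (a step that is already met when the one before it is completed fails the run):
1. the lid is pushed down level while the lock is still open (value of joint lid below 0.005 rad and value of joint lock below 0.007 m), for 0.2 s.
2. the lock is slid home with the lid down (value of joint lid below 0.005 rad and value of joint lock above 0.017 m), for 0.2 s.
At the end, for the whole second after the job is handed in: the lid lies level (less than 0.005 rad open), held down by the lock, which is at least 17 of its 20 mm across; the lid is at rest, and the jars and the cup stand within 20 mm of where they were (all of step 2 and value of joint lid above -0.0125 rad and velocity of joint lid between -0.02 and 0.02 rad/s and distance of each of mustard_jar, coffee_cup, sugar_jar from where it was at the start of the episode below 0.02 m); the robot touches nothing.
It fails at once if the lock is forced: its tongue is shoved against the keeper with over 30 N (contact force between lock and keeper above 30 N).
It fails at once if the bumper is crushed: the lid is forced more than 0.0127 rad (3.2 mm at the handle) below level, which takes about 28 N or more (value of joint lid below -0.0127 rad).
It fails at once if a jar or the cup is moved more than 20 mm or knocked over (distance of any of mustard_jar, coffee_cup, sugar_jar from where it was at the start of the episode above 0.02 m or angle between any of mustard_jar, coffee_cup, sugar_jar's own z axis and vertical above 0.3 rad).
It also fails if it takes over 64 s, if anything falls off the work surface, if the arm or the gripper's body presses on something with over 40 N, if the wrist force passes 120 N, or if a joint passes its speed limit or range.

## Working session

There is one attempt and no reset: what is moved stays moved. The work goes in short steps, Python scripts to look and compute and a shell command to move; the robot and the scene stay as the last step left them, time stands still between calls to the robot, and variables do not carry over. Pictures are saved under pics/ and viewed, at most 10 in all, crops included, and the job is handed in when it is done.

```bash
mkdir -p pics; ls; python3 - <<'E'
from workcell import env
import cv2,numpy as np
s=env.state();print(s)
for n in("scene","side"):
    cv2.imwrite(f"pics/{n}0.png",env.grab_frame(n)[:,:,::-1])
    m=env.camera_model(n);print(n,m)
E
```

```text
pics
{'time_s': 0.0, 'qpos': array([-1.14401955e+00,  1.83492887e+01,  8.97058266e+01, -1.89764575e-03,
        7.20429313e+01, -1.14458111e+00]), 'qvel': array([-0.05663534,  0.10226612, -0.06305386, -0.06817017,  0.10253876,
        0.0039163 ]), 'effort': array([-5.01459035e-04, -4.12465632e+01, -2.31973493e+01,  7.28826877e-02,
        4.58198413e-02, -1.41870069e-04]), 'ee_pos': array([5.74500666e+02, 1.91884841e-02, 2.13147782e+02]), 'ee_rot': array([-1.79901937e+02, -1.54674784e-04,  9.00011480e+01]), 'force': array([1.07611004, 0.12693736, 0.39593434]), 'torque': array([-0.0414034 , -0.03649516,  0.05032763]), 'gripper_force': 0.0, 'gripper_width': 91.47951448702189}
scene {'fx': 496.53522643353256, 'fy': 496.53522643353256, 'cx': 323.0290603540558, 'cy': 238.38638441498983, 'D': array([-0.09306773,  0.        ,  0.        ,  0.        ,  0.        ]), 'camera_from_world': array([[-9.00389815e-01, -4.34767893e-01,  1.65849714e-02,
         5.86349695e+02],
       [ 3.07485272e-01, -6.08897744e-01,  7.31229338e-01,
        -1.34379989e+02],
       [-3.07816487e-01,  6.63491083e-01,  6.81930050e-01,
        -9.40181889e+02],
       [ 0.00000000e+00,  0.00000000e+00,  0.00000000e+00,
         1.00000000e+00]])}
side {'fx': 447.5287216153426, 'fy': 447.5287216153426, 'cx': 320.0729295615864, 'cy': 239.12381217196875, 'D': array([-0.01946793,  0.        ,  0.        ,  0.        ,  0.        ]), 'camera_from_world': array([[ 9.62503358e-01, -2.71226143e-01,  4.86467159e-03,
        -5.20522964e+02],
       [ 8.76431185e-02,  3.27891351e-01,  9.40641242e-01,
        -1.99571757e+02],
       [-2.56721580e-01, -9.04943999e-01,  3.39367632e-01,
        -6.64554824e+02],
       [ 0.00000000e+00,  0.00000000e+00,  0.00000000e+00,
         1.00000000e+00]])}
```

View pics/scene0.png

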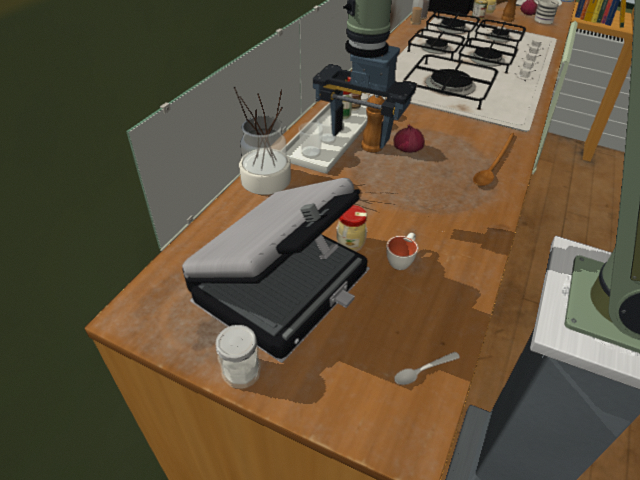

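View pics/side0.png

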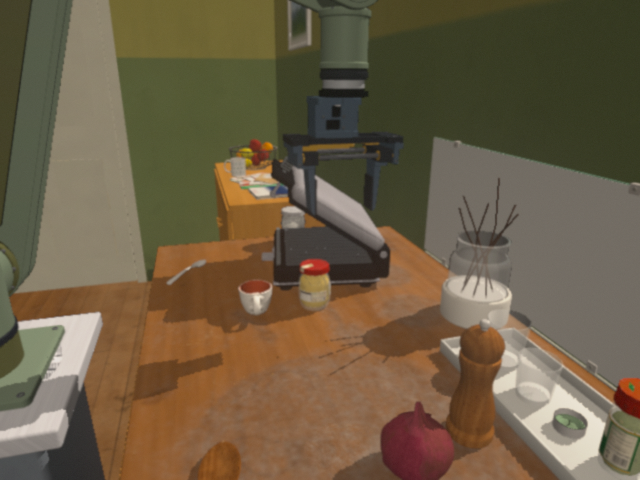

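The scene view shows the open press with its knob near (311,213), the tongue below it and the keeper near (343,297). The cup is at (403,250), the mustard jar at (352,228) and the sugar jar at (238,355). I'll enlarge the press.

```bash
python3 - <<'E'
import cv2
a=cv2.imread("pics/scene0.png")[170:370,175:435]
cv2.imwrite("pics/c1.png",cv2.resize(a,None,fx=3,fy=3,interpolation=cv2.INTER_CUBIC))
E
```

```text
(no output)
```

View pics/c1.png

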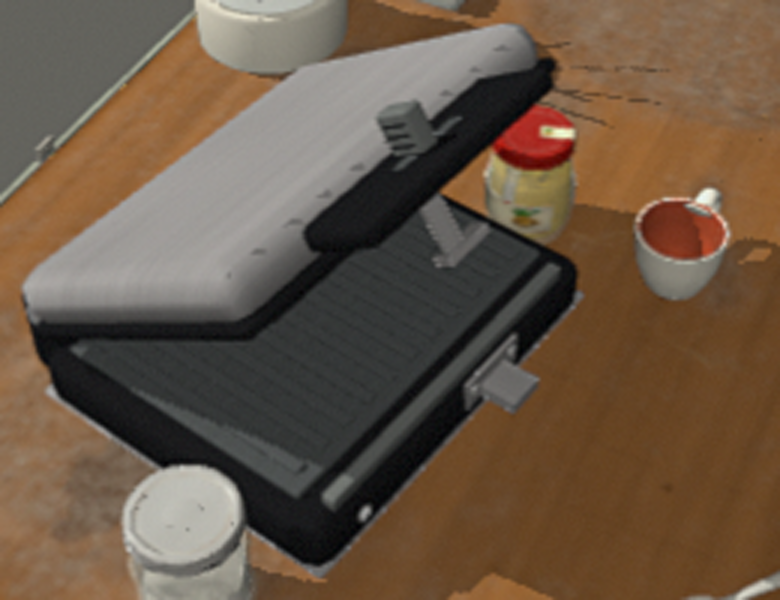

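```bash
cat > h.py <<'E'
import cv2,numpy as np
def ray(m,px):
    K=np.array([[m["fx"],0,m["cx"]],[0,m["fy"],m["cy"]],[0,0,1]])
    u=cv2.undistortPoints(np.array([[px]],float),K,np.array(m["D"]))[0,0]
    T=np.array(m["camera_from_world"]);R=T[:3,:3]
    d=R.T@np.array([u[0],-u[1],-1]);c=-R.T@T[:3,3];return c,d/np.linalg.norm(d)
def onz(m,px,z):
    c,d=ray(m,px);return c+d*(z-c[2])/d[2]
def proj(m,P):
    T=np.array(m["camera_from_world"]);p=T[:3,:3]@P+T[:3,3];p=np.array([p[0],-p[1],-p[2]])
    K=np.array([[m["fx"],0,m["cx"]],[0,m["fy"],m["cy"]],[0,0,1]])
    return cv2.projectPoints(p[None],np.zeros(3),np.zeros(3),K,np.array(m["D"]))[0][0,0]
E
python3 - <<'E'
from workcell import env
from h import *
m=env.camera_model("scene")
C=lambda X,Y:(175+X/3,170+Y/3)
P=lambda n,px,z:print(n,onz(m,px,z).round(1)) or onz(m,px,z)
bl=P("bump L",C(337,493),58);br=P("bump R",C(556,276),58)
fl=P("frontL bottom",C(318,572),0);fr=P("frontR bottom",C(580,297),0)
P("back left bottom",C(52,392),0)
P("lug topcentre",C(512,382),45.6)
for a,b in((bl,br),(fl,fr)): d=a-b;print("len",np.linalg.norm(d),"yaw",np.degrees(np.arctan2(-d[0],d[1])))
# knob: intersect ray w/ height of knob
P("knob",C(400,108),228)
P("cup",C(682,235),51);P("must",C(533,135),86);P("sugar",C(186,515),90)
E
```

```text
bump L [534.8 378.4  58. ]
bump R [491.5 170.6  58. ]
frontL bottom [540.1 395.6   0. ]
frontR bottom [487.6 127.5   0. ]
back left bottom [755.7 355.5   0. ]
lug topcentre [484.8 252.8  45.6]
len 212.3418077380704 yaw -11.758887126031835
len 273.14901182555616 yaw -11.067693860449204
knob [560.1 251.2 228. ]
cup [433.9  91.9  51. ]
must [547.2  81.9  86. ]
sugar [585.6 445.7  90. ]
```

```bash
python3 -m jog '{"jaw":[60,60,60,60,60,60,60,60,60,60],"slide":[[0,0,-1],[0,0,-1],[0,0,-1],[0,0,-1],[1,0,0],[1,0,0],[1,0,0],[1,0,0],[1,0,0],[1,0,0]],"spin":[0,0,0,0,0,0,0,0,0,0]}' 20
python3 -m jog '{"jaw":[60,60,60,60,60,60,60,60,60,60],"slide":[[1,-0.5,0],[1,-0.5,0],[0,0,0],[0,0,0],[0,0,0],[0,0,0],[0,0,0],[0,0,0],[0,0,0],[0,0,0]],"spin":[-1,-1,-1,-1,-1,-1,-1,-1,-1,-0.9]}'
python3 - <<'E'
from workcell import env
from h import *
s=env.state();print(s["time_s"],s["ee_pos"],s["ee_rot"],s["force"],s["qpos"])
m=env.camera_model("wrist");f=env.grab_frame("wrist")
cv2.imwrite("pics/w1.png",f[:,:,::-1]);np.save("w1.npy",m,allow_pickle=True)
T=m["camera_from_world"];print(-T[:3,:3].T@T[:3,3],T[2,:3])
E
```

```text
time_s: 1.1
ee_pos: [574.7, 181.1, 333.5]
ee_rot: [-180.0, 0.0, 90.0]
force: [-0.0, -0.4, -0.1]
gripper_width: 59.8
gripper_force: 0.0
time_s: 2.1
ee_pos: [540.8, 237.5, 333.4]
ee_rot: [-180.0, -0.1, 169.5]
force: [0.5, -0.2, -0.2]
gripper_width: 60.2
gripper_force: 0.0
2.1 [540.76728163 237.54360535 333.37667045] [-1.79961849e+02 -5.56853434e-02  1.69510518e+02] [ 0.54937153 -0.21759138 -0.16029972] [ 2.25997576e+01  1.71772338e+01  7.43995376e+01 -1.56331786e-03
  8.84907114e+01 -5.69107366e+01]
[464.07392189 251.60919954 504.56822684] [-0.27224299  0.05058889  0.96089777]
```

View pics/w1.png

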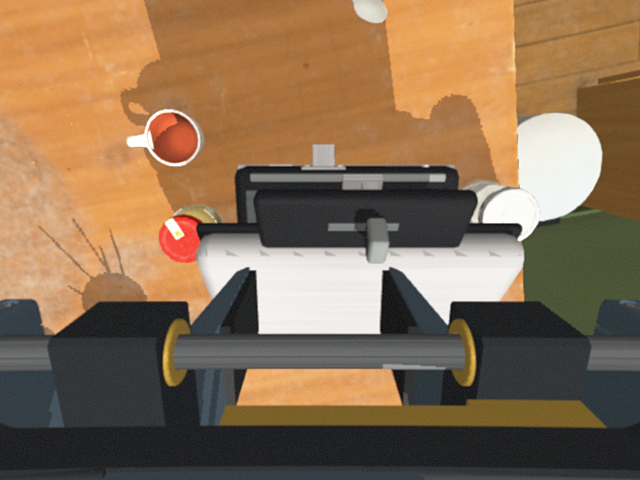

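The wrist view shows the knob at about (377,240), with its top near (377,255). The bumper runs level at row 178 from columns 250 to 445, so the tool yaw matches the press, and the lug is at (323,153).

```bash
python3 - <<'E'
from workcell import env
from h import *
from scipy.optimize import fsolve
m=np.load("w1.npy",allow_pickle=True).item();ms=env.camera_model("scene")
a=onz(m,(250,179),58);b=onz(m,(446,179),58);d=b-a;print(a,b,np.linalg.norm(d),np.degrees(np.arctan2(-d[0],d[1])))
print("lug",onz(m,(323,153),45.6))
# triangulate knob top from both views
def tri(p,q):
    c1,d1=ray(m,p);c2,d2=ray(ms,q)
    t=np.linalg.lstsq(np.c_[d1,-d2],c2-c1,rcond=None)[0]
    A,B=c1+d1*t[0],c2+d2*t[1];print("tri",(A+B)/2,np.linalg.norm(A-B));return (A+B)/2
k=tri((377,256),(175+400/3,170+108/3))
yaw=np.radians(-11);u=np.array([np.cos(yaw),np.sin(yaw),0]);v=np.array([-u[1],u[0],0])
o=(a+b)/2
print("knob rel bumper mid: u,v",(k-o)@u,(k-o)@v)
E
```

```text
[499.02611477 163.15503721  58.        ] [540.88646378 388.29767309  58.        ] 229.00108146140988 -10.532627675611
lug [486.02250639 252.46033356  45.6       ]
tri [549.77335307 276.28010472 251.49300175] 5.022930281239647
knob rel bumper mid: u,v 29.16357995595322 6.232939618893833
```

```bash
python3 -m jog '{"jaw":[40,40,40,40,40,40],"slide":[[0.4,0.66,0],[0,0.67,0],[0,0,0.7],[0,0,0.7],[0,0,0.4],[0,0,0]],"spin":[0,0,0,0,0,0]}' 20
python3 - <<'E'
from workcell import env
from h import *
print(env.state()["ee_pos"])
m=env.camera_model("wrist");f=env.grab_frame("wrist")
f=f[:,:,::-1];cv2.imwrite("pics/w2.png",f)
p=env.state()["ee_pos"]
print(proj(m,p),onz(m,(377,256),p[2]))
E
```

```text
time_s: 2.75
ee_pos: [535.8, 278.6, 277.8]
ee_rot: [-179.8, -0.2, 169.1]
force: [0.2, 0.2, -0.8]
gripper_width: 40.3
gripper_force: 0.0
[535.7606883  278.56174079 277.83212432]
[319.97159527 301.72438356] [518.47576625 309.63496912 279.36892193]
```

View pics/w2.png

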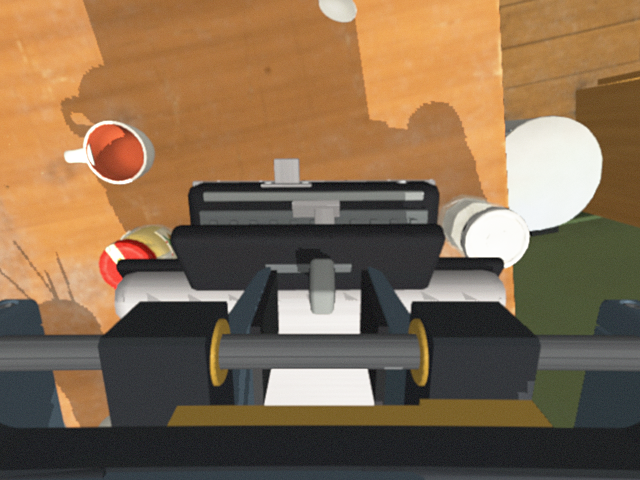

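The knob at (322,285) sits midway between the finger tips at columns 275 and 368. I'll check fore and aft, then go down.

```bash
python3 - <<'E'
from workcell import env
from h import *
s=env.state();p=s["ee_pos"];y=np.radians(s["ee_rot"][2]);tx=np.array([np.cos(y),np.sin(y),0]);ty=np.array([np.sin(y),-np.cos(y),0])
m=env.camera_model("wrist")
for n,px,z in(("knobtop",(322,300),251),("knob base front",(322,262),236),("handle front",(320,228),245)):
    q=onz(m,px,z)-p;print(n,"toolx",q@tx,"tooly",q@ty)
E
```

```text
knobtop toolx -13.393850567067757 tooly 1.641355359398431
knob base front toolx 4.478019837925639 tooly 1.716553212846951
handle front toolx 27.630267256237108 tooly 0.4798939299269209
```

```bash
python3 -m jog '{"jaw":[40,40,40,40],"slide":[[0,0.05,0.6],[0,0,0.5],[0,0,0.2],[0,0,0]],"spin":[0,0,0,0]}'; python3 -m jog '{"jaw":[40,40,40,40,40,40],"slide":[[0.15,0,0.23],[0.15,0,0.23],[0.15,0,0.23],[0.15,0,0.23],[0.15,0,0.23],[0,0,0]],"spin":[0,0,0,0,0,0]}'
```

```text
time_s: 3.2
ee_pos: [537.1, 280.5, 241.2]
ee_rot: [180.0, 0.0, 169.2]
force: [-0.1, 0.2, 0.9]
gripper_width: 39.9
gripper_force: 0.0
time_s: 3.8
ee_pos: [513.3, 284.4, 205.0]
ee_rot: [-179.9, -0.2, 169.2]
force: [0.2, -0.0, 0.1]
gripper_width: 39.7
gripper_force: 0.0
```

```bash
python3 - <<'E'
from workcell import env
from h import *
f=env.grab_frame("wrist")[:,:,::-1][140:400,120:520];g=env.grab_frame("side")[:,:,::-1][120:300,240:420]
cv2.imwrite("pics/w3.png",np.hstack([cv2.resize(f,(400,260)),cv2.resize(g,(260,260))]))
print([env.state()["force"].round(1)])
E
```

```text
[array([-0. ,  0.2,  0.4])]
```

View pics/w3.png

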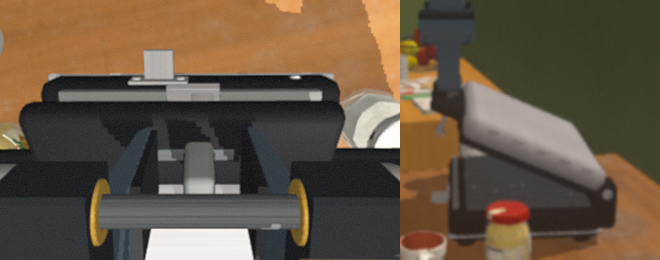

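The fingers reach the handle on both sides of the knob. I'll continue along the arc and watch the force.

```bash
python3 -m jog '{"jaw":[40,40,40,40,40,40],"slide":[[0.16,0,0.35],[0.16,0,0.35],[0.15,0,0.35],[0.13,0,0.35],[0.11,0,0.35],[0,0,0]],"spin":[0,0,0,0,0,0]}';python3 - <<'E'
from workcell import env
from h import *
g=env.grab_frame("side")[:,:,::-1][120:300,240:420]
cv2.imwrite("pics/s4.png",cv2.resize(g,(540,540)))
print([env.state()["force"].round(1)])
E
```

```text
time_s: 4.5
ee_pos: [492.6, 288.5, 152.0]
ee_rot: [-179.9, -0.2, 169.2]
force: [-0.5, 0.5, 2.1]
gripper_width: 40.0
gripper_force: 1.3
[array([-0.1, -0.4,  2.1])]
```

View pics/s4.png

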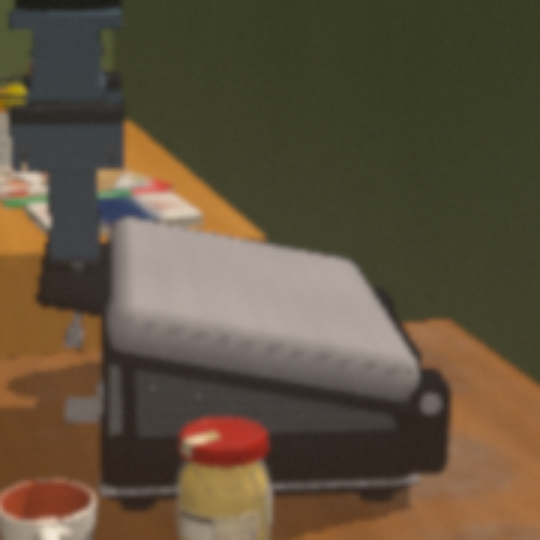

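The lid is coming down under the fingers, which rest on the ledge just in front of the dome.

```bash
python3 -m jog '{"jaw":[40,40,40,40,40,40,40],"slide":[[0.07,0,0.3],[0.06,0,0.3],[0.05,0,0.3],[0.04,0,0.3],[0.03,0,0.3],[0.02,0,0.2],[0,0,0]],"spin":[0,0,0,0,0,0,0]}'; python3 -m jog '{"jaw":[40,40,40,40],"slide":[[0,0,0.1],[0,0,0],[0,0,0],[0,0,0]],"spin":[0,0,0,0]}'
```

```text
time_s: 5.25
ee_pos: [484.7, 290.4, 102.5]
ee_rot: [-180.0, -0.2, 169.2]
force: [-2.5, 0.7, 4.7]
gripper_width: 40.1
gripper_force: 2.6
time_s: 5.65
ee_pos: [485.3, 290.3, 100.5]
ee_rot: [-180.0, -0.1, 169.2]
force: [-3.4, 0.3, 5.8]
gripper_width: 40.3
gripper_force: 2.6
```

```bash
python3 -m jog '{"jaw":[40,40,40,40],"slide":[[0,0,0.1],[0,0,0.07],[0,0,0],[0,0,0]],"spin":[0,0,0,0]}'; python3 -m jog '{"jaw":[40,40,40,40],"slide":[[0,0,0.04],[0,0,0],[0,0,0],[0,0,0]],"spin":[0,0,0,0]}';python3 -m jog '{"jaw":[40,40,40,40],"slide":[[0,0,0.04],[0,0,0],[0,0,0],[0,0,0]],"spin":[0,0,0,0]}'
```

```text
time_s: 6.05
ee_pos: [485.3, 290.3, 95.4]
ee_rot: [-180.0, -0.1, 169.2]
force: [-3.0, 0.8, 5.6]
gripper_width: 40.0
gripper_force: 2.8
time_s: 6.45
ee_pos: [485.2, 290.3, 94.3]
ee_rot: [-180.0, -0.1, 169.2]
force: [-5.3, 0.9, 7.1]
gripper_width: 40.3
gripper_force: 3.4
time_s: 6.85
ee_pos: [485.1, 290.3, 93.7]
ee_rot: [-180.0, -0.1, 169.2]
force: [-6.1, -0.3, 9.5]
gripper_width: 40.1
gripper_force: 4.9
```

```bash
python3 -m jog '{"jaw":[40,40,40,40],"slide":[[0.07,0,0],[0,0,0],[0,0,0],[0,0,0]],"spin":[0,0,0,0]}'; python3 -m jog '{"jaw":[40,40,40,40],"slide":[[0,0,0.03],[0,0,0],[0,0,0],[0,0,0]],"spin":[0,0,0,0]}';python3 -m jog '{"jaw":[40,40,40,40],"slide":[[0,0,0.02],[0,0,0],[0,0,0],[0,0,0]],"spin":[0,0,0,0]}'
```

```text
time_s: 7.25
ee_pos: [485.1, 290.4, 93.9]
ee_rot: [180.0, 0.2, 169.2]
force: [-1.3, -1.4, 8.1]
gripper_width: 40.1
gripper_force: 4.2
time_s: 7.65
ee_pos: [485.1, 290.4, 93.4]
ee_rot: [180.0, 0.2, 169.2]
force: [-2.3, -3.1, 11.4]
gripper_width: 39.9
gripper_force: 5.4
time_s: 8.05
ee_pos: [485.1, 290.4, 93.2]
ee_rot: [180.0, 0.2, 169.2]
force: [-2.5, -2.5, 12.5]
gripper_width: 39.9
gripper_force: 6.4
```

```bash
python3 -m jog '{"jaw":[40,40,40,40],"slide":[[0,0,0.04],[0,0,0],[0,0,0],[0,0,0]],"spin":[0,0,0,0]}'; python3 -m jog '{"jaw":[40,40,40,40],"slide":[[0,0,0.03],[0,0,0],[0,0,0],[0,0,0]],"spin":[0,0,0,0]}';python3 -m jog '{"jaw":[40,40,40,40],"slide":[[0,0,0.02],[0,0,0],[0,0,0],[0,0,0]],"spin":[0,0,0,0]}'
```

```text
time_s: 8.45
ee_pos: [485.0, 290.4, 92.7]
ee_rot: [180.0, 0.2, 169.2]
force: [-3.7, -3.3, 17.4]
gripper_width: 39.9
gripper_force: 8.4
time_s: 8.85
ee_pos: [485.0, 290.4, 92.3]
ee_rot: [179.9, 0.2, 169.2]
force: [-5.0, -3.3, 19.5]
gripper_width: 40.0
gripper_force: 9.9
time_s: 9.25
ee_pos: [485.0, 290.5, 92.0]
ee_rot: [179.9, 0.2, 169.2]
force: [-6.0, -3.4, 22.3]
gripper_width: 40.0
gripper_force: 10.9
```

```bash
python3 -m jog '{"jaw":[40,40,40,40],"slide":[[0,-0.1,0],[0,-0.1,0],[0,0,0],[0,0,0]],"spin":[0,0,0,0]}'; python3 -m jog '{"jaw":[40,40,40,40],"slide":[[0,-0.1,0],[0,-0.1,0],[0,0,0],[0,0,0]],"spin":[0,0,0,0]}'
```

```text
time_s: 9.65
ee_pos: [485.4, 289.4, 92.7]
ee_rot: [179.3, 0.3, 169.1]
force: [-4.3, 8.8, 18.7]
gripper_width: 39.8
gripper_force: 9.5
time_s: 10.05
ee_pos: [486.0, 283.8, 92.9]
ee_rot: [179.3, 0.5, 169.1]
force: [-0.7, 8.7, 17.0]
gripper_width: 39.9
gripper_force: 8.5
```

```bash
python3 -m jog '{"jaw":[40,40,40,40],"slide":[[0,-0.05,0.03],[0,-0.05,0.02],[0,0,0],[0,0,0]],"spin":[0,0,0,0]}'; python3 -m jog '{"jaw":[40,40,40],"slide":[[0,-0.05,0],[0,-0.05,0],[0,0,0]],"spin":[0,0,0]}'
```

```text
time_s: 10.45
ee_pos: [486.1, 283.0, 92.5]
ee_rot: [179.0, 0.6, 169.0]
force: [-1.8, 14.0, 20.5]
gripper_width: 39.7
gripper_force: 10.3
time_s: 10.75
ee_pos: [486.3, 279.5, 92.5]
ee_rot: [179.0, 0.7, 169.1]
force: [-0.8, 13.0, 19.6]
gripper_width: 40.0
gripper_force: 10.0
```

```bash
python3 -m jog '{"jaw":[40,40,40,40],"slide":[[0,-0.05,0.02],[0,-0.05,0.02],[0,0,0],[0,0,0]],"spin":[0,0,0,0]}'; python3 -m jog '{"jaw":[40,40,40],"slide":[[0,-0.05,0],[0,-0.05,0],[0,0,0]],"spin":[0,0,0]}'; python3 -m jog '{"jaw":[40,40,40],"slide":[[0,-0.05,0],[0,-0.05,0],[0,0,0]],"spin":[0,0,0]}'
```

```text
time_s: 11.15
ee_pos: [486.4, 277.9, 92.2]
ee_rot: [178.9, 0.8, 169.0]
force: [-1.3, 15.9, 22.4]
gripper_width: 40.2
gripper_force: 11.6
time_s: 11.45
ee_pos: [486.3, 274.8, 92.2]
ee_rot: [178.9, 0.8, 169.1]
force: [-0.2, 15.4, 23.0]
gripper_width: 40.0
gripper_force: 11.6
time_s: 11.75
ee_pos: [486.1, 271.7, 92.2]
ee_rot: [178.9, 0.9, 169.1]
force: [0.9, 14.3, 22.5]
gripper_width: 39.9
gripper_force: 11.5
```

```bash
for i in 1; do :; done; python3 -m jog '{"jaw":[40,40,40],"slide":[[0,-0.05,0],[0,-0.05,0],[0,0,0]],"spin":[0,0,0]}'; python3 -m jog '{"jaw":[40,40,40],"slide":[[0,-0.05,0],[0,-0.05,0],[0,0,0]],"spin":[0,0,0]}'; python3 -m jog '{"jaw":[40,40,40],"slide":[[0,-0.05,0],[0,-0.05,0],[0,0,0]],"spin":[0,0,0]}'
python3 - <<'E'
from workcell import env
import cv2
cv2.imwrite("pics/w5.png",env.grab_frame("wrist")[120:400,120:520,::-1])
E
```

```text
time_s: 12.05
ee_pos: [485.8, 268.6, 92.2]
ee_rot: [178.9, 0.9, 169.1]
force: [1.4, 14.6, 22.6]
gripper_width: 40.3
gripper_force: 11.5
time_s: 12.35
ee_pos: [485.3, 265.6, 92.2]
ee_rot: [178.9, 0.9, 169.1]
force: [2.2, 14.5, 22.0]
gripper_width: 40.0
gripper_force: 11.5
time_s: 12.65
ee_pos: [484.9, 262.6, 92.3]
ee_rot: [178.9, 0.9, 169.1]
force: [2.8, 13.9, 23.3]
gripper_width: 39.9
gripper_force: 11.5
```

View pics/w5.png

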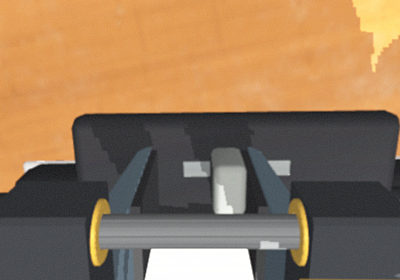

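The left finger is carrying the knob. It is at crop column 230, partway along the slot, and the side force hasn't jumped, so I'll keep going.

```bash
python3 -m jog '{"jaw":[40,40,40],"slide":[[0,-0.05,0],[0,-0.05,0],[0,0,0]],"spin":[0,0,0]}'; python3 -m jog '{"jaw":[40,40,40],"slide":[[0,-0.05,0],[0,-0.04,0],[0,0,0]],"spin":[0,0,0]}'; python3 -m jog '{"jaw":[40,40,40],"slide":[[0,-0.05,0],[0,0,0],[0,0,0]],"spin":[0,0,0]}'
```

```text
time_s: 13.0
ee_pos: [484.4, 259.5, 92.2]
ee_rot: [178.9, 0.9, 169.1]
force: [2.8, 14.5, 23.7]
gripper_width: 39.8
gripper_force: 11.6
time_s: 13.3
ee_pos: [484.2, 258.1, 92.4]
ee_rot: [178.8, 0.9, 169.1]
force: [2.7, 18.6, 20.5]
gripper_width: 39.9
gripper_force: 14.6
time_s: 13.6
ee_pos: [484.2, 258.0, 92.5]
ee_rot: [178.6, 1.0, 169.0]
force: [2.6, 21.5, 20.6]
gripper_width: 39.8
gripper_force: 17.7
```

The slide stopped after about 33 mm, which is the 13 mm gap plus 20 mm of travel, so the lock should be home. I'll back off sideways slightly and then unload.

```bash
python3 -m jog '{"jaw":[40,40,40,40,40],"slide":[[0,0.06,0],[0,0,-0.1],[0,0,-0.1],[0,0,-0.1],[0,0,0]],"spin":[0,0,0,0,0]}'; python3 -m jog '{"jaw":[40,40,40,40,40],"slide":[[0,0.1,-0.2],[0,0,-0.5],[0,0,-0.7],[0,0,-0.5],[0,0,0]],"spin":[0,0,0,0,0]}'
python3 -m jog '{"jaw":[40,40,40,40,40],"slide":[[0.7,0,-1],[0.7,0,-1],[0.5,0,-0.5],[0,0,0],[0,0,0]],"spin":[0,0,0,0,0]}'
python3 - <<'E'
from workcell import env
import cv2,numpy as np
a=env.grab_frame("wrist")[60:480,120:520,::-1];b=env.grab_frame("scene")[170:370,175:435,::-1]
cv2.imwrite("pics/w6.png",np.hstack([cv2.resize(a,(380,400)),cv2.resize(b,(420,400))]))
E
```

```text
time_s: 14.1
ee_pos: [482.3, 257.9, 96.1]
ee_rot: [179.0, 0.6, 169.0]
force: [8.0, 21.6, -7.2]
gripper_width: 40.1
gripper_force: 11.4
time_s: 14.6
ee_pos: [478.3, 253.5, 153.4]
ee_rot: [179.9, 0.2, 169.2]
force: [0.1, 0.6, 0.0]
gripper_width: 39.9
gripper_force: 0.0
time_s: 15.1
ee_pos: [420.8, 263.3, 225.6]
ee_rot: [-180.0, 0.0, 169.2]
force: [-0.9, -0.1, 0.7]
gripper_width: 40.1
gripper_force: 0.0
```

View pics/w6.png

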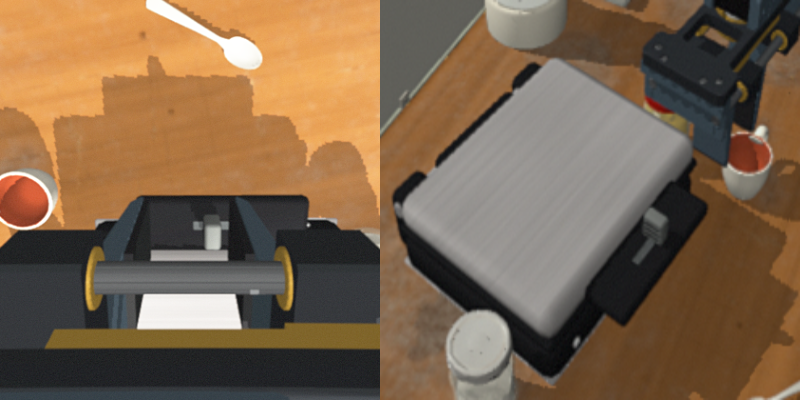

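The lid stays shut, the knob is at the far end of its slot, and the robot is clear. The jars and cup are where they were.

```bash
python3 -c "
from workcell import env
print(env.job_done())"
```

```text
the job is handed in; nothing more can be done
None
```

The press lid is shut and stayed down after I let go. The lock is at its stop (about 20 mm by the arm's travel), with downward force read at up to 24 N and sideways at up to 22 N. By eye, the jars and cup hadn't moved. I handed the job in at about 15 s, and no verdict was returned.

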